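Stack the metal blanks on the nest board and hold it out for clamping

TASK

On the jeweller's bench, finish the stack in the four-pin nest of the sliding board: set the brass disc down flat on the copper one, then the silver-coloured disc on the brass. Then slide the board, stack end first, out over the end of the dark block until the red line across the board lies right above the block's edge and square to it, so that a clamp can go round the stack; never let the board tip, and finish while still holding it there, level and resting on the block (it would tip if let go). Leave the hammer, the caliper and the jar alone.

Things in the scene. Friction and masses are not known exactly. Their poses are not given: they have to be found in the camera images.
- block: Fixed dark wooden bench block, 260 x 130 x 60 mm high, on the bench. Origin at the centre of its underside; its x axis runs along its length to the end over which the board is to be slid, z up.
- block_edge (a point): Middle of the upper edge of that end of the block (block frame x = +130, y = 0, z = 60 mm); axes as the block's.
- board: Loose light wooden board, 280 x 90 x 15 mm thick, about 0.35 kg, lying flat on the block with its stack end overhanging 10 to 40 mm at first. Origin at the centre of its underside; x runs along its length towards the stack end, z up. At x = -110 mm stands a blue handle, an upright block 44 mm along x, 24 mm across y, 45 mm high above the board. The nest of four steel pins stands at x = +90 mm.
- board_mark (a point): Middle of the red line (4 mm wide, across the whole board) on the board's upper face, at board x = -10 mm, z = 15 mm. In place it is over block_edge: the overhang is then 150 mm, and the board with its stack would tip if not held.
- board_nest (a point): Centre of the nest on the board's upper face (board x = +90 mm, z = 15 mm). Four pins 6 mm thick and 34 mm high, the last 8 mm tapered, stand at 21 mm in x and 21 mm in y either way from it; a 50 mm disc fits between them with 1.5 mm to spare all round, and between neighbouring pins is a gap of 36 mm for a finger on each side of the nest.
- board_handle (a point): Middle of the top of the blue handle (board x = -110 mm, y = 0, z = 60 mm).
- copper_disc: Copper disc, 50 mm across, 12 mm thick, about 0.21 kg, already lying in the nest. Origin at the centre of its underside, z up.
- brass_disc: Brass (yellow) disc, 50 mm across, 12 mm thick, about 0.2 kg, lying flat on the bench. Origin at the centre of its underside, z up.
- silver_disc: Silver-coloured disc, 50 mm across, 12 mm thick, about 0.2 kg, lying flat on the bench; it may have changed places with the brass one. Origin at the centre of its underside, z up.
- hammer: Hammer lying on the bench beyond the block, a bystander.
- caliper: Steel caliper with a black slide, 180 mm long, lying on the bench, a bystander.
- jar: Amber jar with white cap, 56 mm across, 70 mm high, standing near the robot, a bystander. Origin at the centre of its underside.
There are look-alikes about, which are no part of the job. There is more than one size of the brass_disc; the job needs the largest.

How it is judged:
On the way, in this order (a step that is already met when the one before it is completed fails the run):
1. the brass disc lies flat on the copper disc in the nest, let go, the board not yet slid out (horizontal distance between each of copper_disc, brass_disc and board_nest below 0.005 m and z of copper_disc in the frame of board between 0.012 and 0.018 m and angle between the z axis of each of copper_disc, brass_disc and the z axis of board, either way round below 0.07 rad and z of brass_disc in the frame of board between 0.024 and 0.03 m and contact force between brass_disc and the fingers below 0.1 N and x of board_mark in the frame of block_edge below -0.06 m), for 0.2 s.
2. the silver-coloured disc lies flat on the brass disc in the nest, let go, the board not yet slid out (horizontal distance between each of copper_disc, brass_disc, silver_disc and board_nest below 0.005 m and z of copper_disc in the frame of board between 0.012 and 0.018 m and angle between the z axis of each of copper_disc, brass_disc, silver_disc and the z axis of board, either way round below 0.07 rad and z of brass_disc in the frame of board between 0.024 and 0.03 m and z of silver_disc in the frame of board between 0.036 and 0.042 m and contact force between silver_disc and the fingers below 0.1 N and x of board_mark in the frame of block_edge below -0.06 m), for 0.2 s.
At the end, for the whole second after the job is handed in: Red line within 6 mm of the block's edge, square within 0.09 rad, within 25 mm sideways; board level within 0.05 rad, at rest on the block and held by the robot (each contact over 1 N); copper, brass, silver-coloured discs flat in this order, within 5 mm of the nest's centre (x of board_mark in the frame of block_edge between -0.006 and 0.006 m and y of board_mark in the frame of block_edge between -0.025 and 0.025 m and z of board_mark in the frame of block_edge between 0.01 and 0.02 m and angle between the x axis of board and the x axis of block, either way round below 0.09 rad and angle between board's own z axis and vertical below 0.05 rad and horizontal distance between each of copper_disc, brass_disc, silver_disc and board_nest below 0.005 m and z of copper_disc in the frame of board between 0.012 and 0.018 m and angle between the z axis of each of copper_disc, brass_disc, silver_disc and the z axis of board, either way round below 0.07 rad and z of brass_disc in the frame of board between 0.024 and 0.03 m and z of silver_disc in the frame of board between 0.036 and 0.042 m and contact force between board and block above 1 N and (contact force between board and the fingers above 1 N or contact force between board and the arm above 1 N) and linear speed of board below 0.02 m/s); the arm keeps its last pose, push and grip.
It fails at once if the board tips more than 0.15 rad (angle between board's own z axis and vertical above 0.15 rad).
It fails at once if the hammer is moved more than 25 mm (distance of hammer from where it was at the start of the episode above 0.025 m).
It fails at once if the caliper is moved more than 25 mm (distance of caliper from where it was at the start of the episode above 0.025 m).
It fails at once if the jar is moved more than 25 mm (distance of jar from where it was at the start of the episode above 0.025 m).
It also fails if it takes over 58 s, if anything falls off the work surface, if the arm or the gripper's body presses on something with over 40 N, if the wrist force passes 120 N, or if a joint passes its speed limit or range.

ROBOT

A 7-joint arm with a two-finger parallel gripper is mounted at the origin on the work surface. World frame = base frame: x ahead of the robot, y to its left, z up, the work surface at z = 0. Lengths are in m, angles in rad, forces in N, time in s.
With the tool pointing down it reaches from about 0.4 to 0.875 m from the base axis. Payload 6.5 kg.
Tool frame: the origin (TCP) lies midway between the tips of the shut fingers; the grasp point (between the pads) lies 19 mm behind it; z points along the fingers, y is the line along which they close (so a half turn about z gives the same grasp; the last joint's range is limited). The gripper opens to 88 mm and grips with 3 to 60 N. Pads are 18 mm wide; open, the fingers measure 123 mm over their backs; the gripper's body (75 mm by 187 mm) begins 45 mm behind the grasp point.
Start: joints at [1.093, 0.536, -0.004, 1.538, 0.003, 1.067, -0.071], TCP at [0.26, -0.596, 0.239] pointing down, gripper open.
Joint ranges: [-2.7, 2.7], [-0.37, 2.16], [-1.27, 1.26], [0.24, 2.4], [-1.31, 4.45], [0.19, 1.91], [-2.76, 2.76]. Speed limits (rad/s): [2.39, 2.39, 3.14, 3.14, 3.14, 3.14, 3.14].

INTERFACE

Orientations are given as a 3x3 rotation matrix whose columns are the frame's x, y, z axes.
In Python, from rig import robot gives the robot as it stands.
- The arm moves only by the tool move_arm, never from a script. Its argument "deltas" is a list of rows, each an object with "xyz": the shift along the tool's x, y, z in m, a list of three; "turn": the turn about the tool's z in degrees. In form: [{"xyz": [tx, ty, tz], "turn": turn}, ...]. A call has 1 to 20 rows; each row is the pose to reach, as a shift and turn from the pose commanded when the call began, along the tool's axes at that moment; what a row does not reach only later rows make up. A row lasts 1/12 s, in which the tool goes at most 41.7 mm and 7.16 degrees, less where a joint would pass 70% of its speed; a pose out of reach is approached as far as the arm can. A call with a gripper value outside its range is refused whole. "gripper" is the finger opening in m, from 0 to 0.0881, set as the call begins (left out, the last holds). The fingers move at their own pace and stop on an object; "newtons" is the grip in N (left out, the last holds). Time passes only in rows, so rows that repeat a pose let the fingers close. It gives the time, the measured TCP pose, the force, the opening and the grip force at its end, in the units of the state.
- robot.get_state(): the state, without advancing time (a new reading comes with each control period).
- robot.get_image(name): name is "scene" or "top"; returns the picture (480x640x3 uint8, blue, green, red); there is no depth.
- robot.get_calibration(name): a dict with "fx", "fy", "cx", "cy" (pixels), "extrinsics" (4x4, takes a point from camera to world coordinates). Camera axes: x right, y down, z forward; pixel columns grow to the right and rows downward; lengths in m; the calibration is good to about 2 mm. A picture is of the moment at which its call begins. get_calibration takes no time and is no camera call.
- robot.finish_job(): hands the job in; it is judged then, once.
The state is a dict: "time_s": time; "qpos": joint angles; "dq": joint speeds; "joint_torque": joint torques, N m; "position": TCP position; "tcp_rot": TCP orientation; "force": force on the tool from outside, world axes, zero at the start; "moment": the same for the moment, N m; "opening": finger opening in m; "gripper_force": force on a finger pad.
Only numpy, scipy, OpenCV 4.12 (cv2) and the standard library are available. Lean on these libraries where they do the work, as an engineer would, in place of code of your own. Each camera call takes 0.05 s, during which the arm holds its last target. There are 200 camera calls.

## Working session

There is one attempt and no reset: what is moved stays moved. The work goes in short steps, Python scripts to look and compute and a tool call to move; the robot and the scene stay as the last step left them, time stands still between calls to the robot, and variables do not carry over. Pictures are saved under pics/ and viewed, at most 10 in all, crops included, and the job is handed in when it is done.

Besides the shell and the picture viewer there is one more tool, called after "Emit:" as name([rows], argument=value, ...), one row to a line, values as JSON. move_arm: Moves the arm, as the interface text tells. Its arguments: {"type":"object","properties":{"deltas":{"type":"array"},"gripper":{"type":"number"},"newtons":{"type":"number"}},"required":["deltas"]}

```bash
mkdir -p pics
python3 - <<'E'
from rig import robot
import cv2,numpy as np
for n in("scene","top"):
    im=robot.get_image(n);cv2.imwrite(f"pics/{n}0.png",im)
    c=robot.get_calibration(n);print(n,c["fx"],c["fy"],c["cx"],c["cy"]);print(np.round(c["extrinsics"],4))
s=robot.get_state();print(s["position"],np.round(s["tcp_rot"],3),s["time_s"],s["opening"])
E
```

```text
scene 597.115388369783 597.115388369783 314.52806481928275 244.47958373657465
[[ 0.6271  0.5618 -0.5396  1.211 ]
 [ 0.7789 -0.4555  0.4311 -0.5424]
 [-0.0036 -0.6906 -0.7232  1.0195]
 [ 0.      0.      0.      1.    ]]
top 530.885385533385 530.885385533385 317.0287388727792 243.74007253586888
[[-0.0122 -0.9854  0.1696  0.3155]
 [-0.9998  0.0097 -0.0153 -0.0211]
 [ 0.0134 -0.1698 -0.9854  1.3859]
 [ 0.      0.      0.      1.    ]]
[ 0.25989743 -0.59519031  0.23792014] [[ 0.916  0.4   -0.001]
 [ 0.4   -0.916  0.001]
 [-0.    -0.002 -1.   ]] 0.1 0.08820938338799546
```

View pics/top0.png

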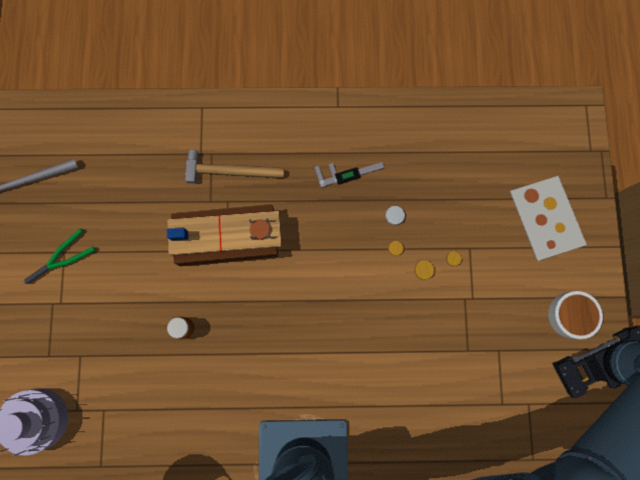

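View pics/scene0.png

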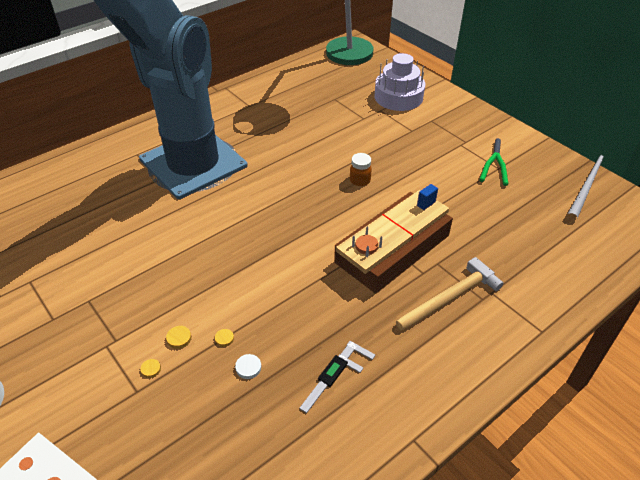

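The top view shows the board at left with its stack end pointing right: handle (177,234), red line (220,233), copper disc (260,229). The large brass disc is at (425,270), with small ones at (396,248) and (454,258), and the silver disc is at (395,215). The scene view agrees: large brass (178,336), silver (248,366), copper (367,243).

```bash
cat > h.py <<'E'
from rig import robot
import cv2,numpy as np
C={n:robot.get_calibration(n) for n in("scene","top")}
def ray(n,uv,z):
    c=C[n];E=np.array(c["extrinsics"]);uv=np.atleast_2d(uv).astype(float)
    d=np.c_[(uv[:,0]-c["cx"])/c["fx"],(uv[:,1]-c["cy"])/c["fy"],np.ones(len(uv))]@E[:3,:3].T
    o=E[:3,3];t=(z-o[2])/d[:,2];return (o+t[:,None]*d)[:,:2]
def proj(n,p):
    c=C[n];E=np.array(c["extrinsics"]);q=(np.atleast_2d(p)-E[:3,3])@E[:3,:3]
    return np.c_[q[:,0]/q[:,2]*c["fx"]+c["cx"],q[:,1]/q[:,2]*c["fy"]+c["cy"]]
HUE={"brass":((18,120,70),(32,255,255)),"copper":((4,130,90),(13,255,255)),"blue":((105,130,30),(130,255,255)),"silver":((0,0,140),(180,45,255)),"red":((0,200,150),(3,255,255))}
def mask(im,k,box):
    m=cv2.inRange(cv2.cvtColor(im,cv2.COLOR_BGR2HSV),*HUE[k]);o=np.zeros_like(m);x0,y0,x1,y1=box
    o[y0:y1,x0:x1]=m[y0:y1,x0:x1];return o
def big(m):
    cs,_=cv2.findContours(m,cv2.RETR_EXTERNAL,cv2.CHAIN_APPROX_NONE);return max(cs,key=cv2.contourArea)[:,0,:] if cs else None
def circ(n,m,z):
    # centre/diameter of the blob cast on height z
    c=big(m);f=np.zeros_like(m);cv2.drawContours(f,[c],-1,255,-1)
    ys,xs=np.nonzero(f);P=ray(n,np.c_[xs,ys],z);W=ray(n,c,z)
    return P.mean(0),np.ptp(W,0),len(xs)
E
python3 - <<'E'
from h import *
np.set_printoptions(precision=4,suppress=True)
I={n:cv2.imread(f"pics/{n}0.png") for n in C}
B={"top":dict(brass=(408,258,440,284),silver=(380,200,412,230),copper=(240,215,280,245),blue=(160,220,195,248),red=(210,205,230,262)),
"scene":dict(brass=(160,320,197,355),silver=(230,350,268,384),copper=(345,225,390,262),blue=(410,180,445,215),red=(375,205,420,245))}
Z=dict(brass=.010,silver=.010,copper=.087,blue=.11,red=.075)
for k in Z:
  for n in C:
    m=mask(I[n],k,B[n][k])
    if m.any(): print(k,n,*circ(n,m,Z[k]))
    if m.any() and k in("red","blue"):
        ys,xs=np.nonzero(m);print("  pix",cv2.minAreaRect(big(m)),cv2.fitLine(ray(n,np.c_[xs,ys],Z[k]).astype(np.float32),2,0,.01,.01).ravel())
t=cv2.resize(I["top"][200:270,155:295],None,fx=5.7,fy=5.7,interpolation=cv2.INTER_CUBIC);cv2.imwrite("pics/c1.png",t)
t=cv2.resize(I["scene"][175:295,325:465],None,fx=5,fy=5,interpolation=cv2.INTER_CUBIC);cv2.imwrite("pics/c2.png",t)
E
```

```text
brass scene [ 0.4848 -0.3194] [0.056 0.052] 465
brass top [ 0.4812 -0.3215] [0.0501 0.0526] 307
silver scene [ 0.6295 -0.2469] [0.0499 0.0493] 447
silver top [ 0.6291 -0.2495] [0.0464 0.0457] 253
copper scene [0.5819 0.104 ] [0.0537 0.0525] 293
copper top [0.5785 0.102 ] [0.0484 0.0474] 307
blue scene [0.5755 0.2943] [0.0509 0.0779] 332
  pix ((426.8824157714844, 196.47059631347656), (16.00735092163086, 26.19384765625), 14.03624439239502) [ 0.4616 -0.8871  0.5755  0.2943]
blue top [0.5631 0.3001] [0.0274 0.0492] 218
  pix ((177.0, 233.5), (11.0, 20.0), 90.0) [0.0799 0.9968 0.5631 0.3001]
red scene [0.6109 0.2076] [0.0196 0.0024] 8
  pix ((409.1200256347656, 232.3400115966797), (7.800000190734863, 0.8000000715255737), 36.869895935058594) [0.998  0.0626 0.5779 0.2055]
```

View pics/c1.png

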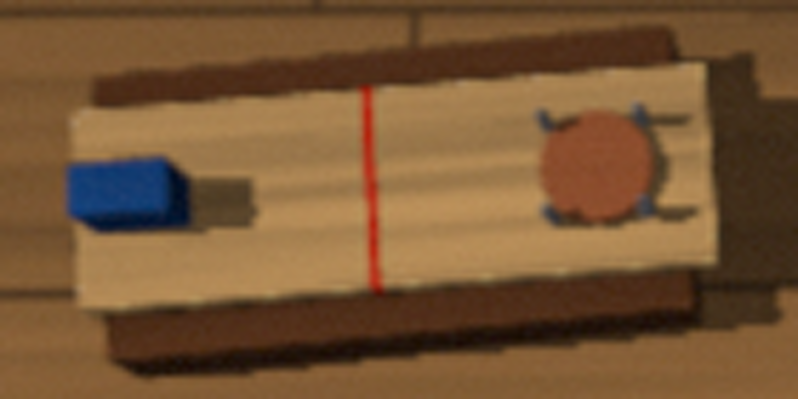

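View pics/c2.png

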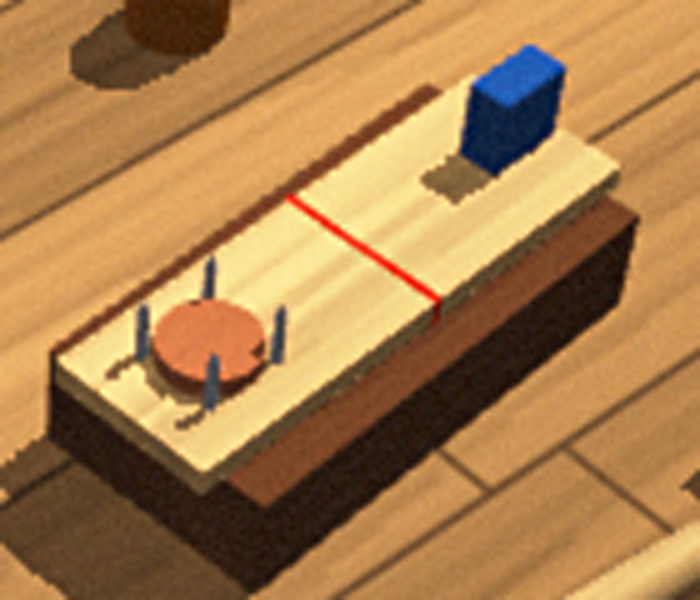

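The top crop gives the red line at (366,88)–(378,290), the board corners at (72,112), (705,65), (716,262), (80,310) and the copper disc at (597,165). Block top corners visible are (93,78) and (672,30). The scene crop shows pin tops at (211,260), (143,307), (213,358), (281,308), the red line at (288,197)–(438,298), and block corners at (270,503), (637,215), (432,88).

Run:
```python
from h import *
np.set_printoptions(precision=4,suppress=True)
T=lambda p:np.array(p)/5.7+[155-.4,200-.4]
S=lambda p:np.array(p)/5+[325-.4,175-.4]
r=lambda n,p,z:ray(n,(T if n=="top" else S)(p),z)
def ang(p,q):d=q-p;return np.degrees(np.arctan2(d[1],d[0])),np.hypot(*d)
bt=r("top",[(72,112),(705,65),(716,262),(80,310)],.075);print("board top",bt,bt.mean(0),ang(bt[0],bt[1]),ang(bt[3],bt[2]))
bs=r("scene",[(57,352),(205,470),(620,165)],.075);print("board scene",bs,(bs[0]+bs[2])/2,ang(bs[2],bs[1]))
for n,p in(("top",[(366,88),(378,290)]),("scene",[(288,197),(438,298)])):
    q=r(n,p,.075);print("red",n,q.mean(0),ang(*q))
q=r("scene",[(211,260),(143,307),(213,358),(281,308)],.109);print("pins",q,q.mean(0))
q=r("top",[(543,115),(638,108),(645,205),(552,212)],.105);print("pins top",q,q.mean(0))
q=r("top",[(93,78),(672,30),(690,315)],.06);print("block top",q,ang(q[0],q[1]),ang(q[2],q[1]))
q=r("scene",[(270,503),(637,215),(432,88)],.06);print("block scene",q,ang(q[1],q[0]),ang(q[1],q[2]))
q=r("scene",[(470,90),(530,45),(565,67),(508,107)],.12);print("handle",q,q.mean(0))
q=r("top",[(68,163),(165,158),(168,212),(70,220)],.12);print("handle top",q,q.mean(0))
```

```text
board top [[0.6074 0.3348]
 [0.6261 0.0557]
 [0.5374 0.0508]
 [0.5189 0.3282]] [0.5724 0.1924] (np.float64(-86.15339337998785), np.float64(0.27980050517511773)) (np.float64(-86.18343476041377), np.float64(0.27800683363750894))
board scene [[0.5371 0.056 ]
 [0.6287 0.06  ]
 [0.6101 0.3366]] [0.5736 0.1963] (np.float64(-86.15361783083992), np.float64(0.277142458643545))
red top [0.5717 0.2021] (np.float64(-175.5982283318916), np.float64(0.09087636009992828))
red scene [0.5736 0.2055] (np.float64(4.379948959351218), np.float64(0.08983336895589626))
pins [[0.5613 0.122 ]
 [0.5642 0.0802]
 [0.6053 0.0831]
 [0.6018 0.1255]] [0.5831 0.1027]
pins top [[0.5975 0.1238]
 [0.6002 0.0828]
 [0.5575 0.0797]
 [0.5548 0.1196]] [0.5775 0.1015]
block top [[0.6262 0.3301]
 [0.646  0.0714]
 [0.5163 0.0631]] (np.float64(-85.62649074481303), np.float64(0.25947961423751786)) (np.float64(3.6289748812856257), np.float64(0.1299726331262898))
block scene [[0.6506 0.0785]
 [0.6287 0.3312]
 [0.5059 0.3208]] (np.float64(-85.06448388722121), np.float64(0.25364604804323354)) (np.float64(-175.19350755802816), np.float64(0.12328324830751727))
handle [[0.5618 0.2793]
 [0.5572 0.3232]
 [0.578  0.3244]
 [0.5807 0.2842]] [0.5695 0.3028]
handle top [[0.5752 0.3235]
 [0.577  0.2825]
 [0.5536 0.2805]
 [0.5505 0.3218]] [0.5641 0.3021]
```

Emit:
move_arm([
  {"xyz": [0.035,-0.018,0.016],"turn": 3},
  {"xyz": [0.07,-0.036,0.032],"turn": 6},
  {"xyz": [0.105,-0.054,0.048],"turn": 9},
  {"xyz": [0.14,-0.072,0.064],"turn": 12},
  {"xyz": [0.175,-0.09,0.08],"turn": 15},
  {"xyz": [0.21,-0.108,0.096],"turn": 18},
  {"xyz": [0.245,-0.126,0.112],"turn": 19.7},
  {"xyz": [0.28,-0.144,0.128],"turn": 19.7},
  {"xyz": [0.314,-0.162,0.138],"turn": 19.7},
  {"xyz": [0.314,-0.162,0.178],"turn": 19.7},
  {"xyz": [0.314,-0.162,0.178],"turn": 19.7},
  {"xyz": [0.314,-0.162,0.178],"turn": 19.7},
], gripper=0.07)

```text
time_s: 1.1
position: [0.4814, -0.3202, 0.059]
tcp_rot: [[0.998, 0.069, -0.005], [0.069, -0.998, 0.002], [-0.005, -0.003, -1.0]]
force: [0.2, -0.8, 0.2]
opening: 0.0701
gripper_force: 0.0
```

Emit:
move_arm([
  {"xyz": [0.0015,0,0.03],"turn": 0},
  {"xyz": [0.0015,0,0.05],"turn": 0},
  {"xyz": [0.0015,0,0.055],"turn": 0},
  {"xyz": [0.0015,0,0.055],"turn": 0},
  {"xyz": [0.0015,0,0.055],"turn": 0},
])

```text
time_s: 1.52
position: [0.4848, -0.3232, 0.0075]
tcp_rot: [[0.998, 0.066, 0.002], [0.066, -0.998, -0.002], [0.001, 0.002, -1.0]]
force: [0.5, -0.0, -0.4]
opening: 0.0703
gripper_force: 0.0
```

Emit:
move_arm([
  {"xyz": [0,0,0]},
  {"xyz": [0,0,0]},
  {"xyz": [0,0,0]},
  {"xyz": [0,0,0]},
  {"xyz": [0,0,0]},
], gripper=0.04, newtons=10)

```text
schema error: expected keys xyz, turn
```

Emit:
move_arm([
  {"xyz": [0,0,0.002],"turn": 0},
  {"xyz": [0,0,0.002],"turn": 0},
  {"xyz": [0,0,0.002],"turn": 0},
  {"xyz": [0,0,0.002],"turn": 0},
  {"xyz": [0,0,0.002],"turn": 0},
  {"xyz": [0,0,0.002],"turn": 0},
], gripper=0.04, newtons=10)

```text
time_s: 2.02
position: [0.485, -0.3216, 0.0046]
tcp_rot: [[0.998, 0.068, 0.001], [0.068, -0.998, -0.0], [0.001, 0.0, -1.0]]
force: [-1.7, 1.7, 6.3]
opening: 0.0492
gripper_force: 10.0
```

Emit:
move_arm([
  {"xyz": [0,0,0],"turn": 0},
  {"xyz": [0,0,0],"turn": 0},
  {"xyz": [0,0,0],"turn": 0},
  {"xyz": [0,0,0],"turn": -7},
  {"xyz": [0,0,0],"turn": -14},
  {"xyz": [0,0,0],"turn": -21},
  {"xyz": [0,0,0],"turn": -28},
  {"xyz": [0,0,0],"turn": -35},
  {"xyz": [0,0,0],"turn": -42},
  {"xyz": [0,0,0],"turn": -49},
  {"xyz": [0,0,0],"turn": -56},
  {"xyz": [0,0,0],"turn": -63},
  {"xyz": [0,0,0],"turn": -70},
  {"xyz": [0,0,0],"turn": -77},
  {"xyz": [0,0,0],"turn": -84},
  {"xyz": [0,0,0],"turn": -90},
  {"xyz": [0,0,0],"turn": -90},
  {"xyz": [0,0,0],"turn": -90},
  {"xyz": [0,0,0],"turn": -90},
], gripper=0.07)

```text
time_s: 3.6
position: [0.4845, -0.3214, 0.0036]
tcp_rot: [[-0.065, 0.998, -0.0], [0.998, 0.065, 0.0], [0.0, -0.0, -1.0]]
force: [0.3, -0.4, 0.3]
opening: 0.0699
gripper_force: 0.0
```

Emit:
move_arm([
  {"xyz": [0,0,0],"turn": 0},
  {"xyz": [0,0,0],"turn": 0},
  {"xyz": [0,0,0],"turn": 0},
  {"xyz": [0,0,0],"turn": 0},
  {"xyz": [0,0,0],"turn": 0},
  {"xyz": [0,0,0],"turn": 0},
], gripper=0.04, newtons=20)

```text
time_s: 4.1
position: [0.4844, -0.3214, 0.0037]
tcp_rot: [[-0.068, 0.998, -0.0], [0.998, 0.068, 0.0], [0.0, -0.0, -1.0]]
force: [-1.2, 0.2, 0.3]
opening: 0.0494
gripper_force: 20.0
```

Emit:
move_arm([
  {"xyz": [0,0,-0.03],"turn": 0},
  {"xyz": [0,0,-0.07],"turn": 0},
  {"xyz": [0.02,0.006,-0.1],"turn": 0},
  {"xyz": [0.055,0.017,-0.12],"turn": 0},
  {"xyz": [0.093,0.028,-0.131],"turn": 0},
  {"xyz": [0.131,0.04,-0.131],"turn": 0},
  {"xyz": [0.169,0.051,-0.131],"turn": 0},
  {"xyz": [0.207,0.063,-0.131],"turn": 0},
  {"xyz": [0.245,0.074,-0.131],"turn": 0},
  {"xyz": [0.283,0.086,-0.131],"turn": 0},
  {"xyz": [0.321,0.097,-0.131],"turn": 0},
  {"xyz": [0.355,0.108,-0.131],"turn": 0},
  {"xyz": [0.38,0.115,-0.131],"turn": 0},
  {"xyz": [0.4,0.121,-0.131],"turn": 0},
  {"xyz": [0.41,0.124,-0.131],"turn": 0},
  {"xyz": [0.4155,0.1257,-0.131],"turn": 0},
  {"xyz": [0.4155,0.1257,-0.131],"turn": 0},
  {"xyz": [0.4155,0.1257,-0.131],"turn": 0},
  {"xyz": [0.4155,0.1257,-0.131],"turn": 0},
])

```text
time_s: 5.68
position: [0.5816, 0.0994, 0.1344]
tcp_rot: [[-0.066, 0.998, -0.001], [0.998, 0.066, -0.001], [-0.001, -0.001, -1.0]]
force: [-0.4, 0.4, -2.1]
opening: 0.0495
gripper_force: 20.0
```

Run:
```python
from h import *
for n in C: cv2.imwrite(f"pics/{n}1.png",robot.get_image(n))
s=robot.get_state();print(s["position"],s["time_s"],s["opening"],proj("scene",s["position"]),proj("top",s["position"]))
a=cv2.imread("pics/scene1.png")[160:280,310:430];b=cv2.imread("pics/top1.png")[185:275,200:320]
cv2.imwrite("pics/d1.png",np.hstack([cv2.resize(a,(400,400),interpolation=2),cv2.resize(b,(400,300),interpolation=2)[:300].copy() if 0 else cv2.copyMakeBorder(cv2.resize(b,(400,300),interpolation=2),0,100,0,0,0)]))
```

```text
[0.58170878 0.0998494  0.13459646] 5.7833 0.04886179007674361 [[366.25700588 227.88464789]] [[258.43002297 223.46709365]]
```

View pics/d1.png

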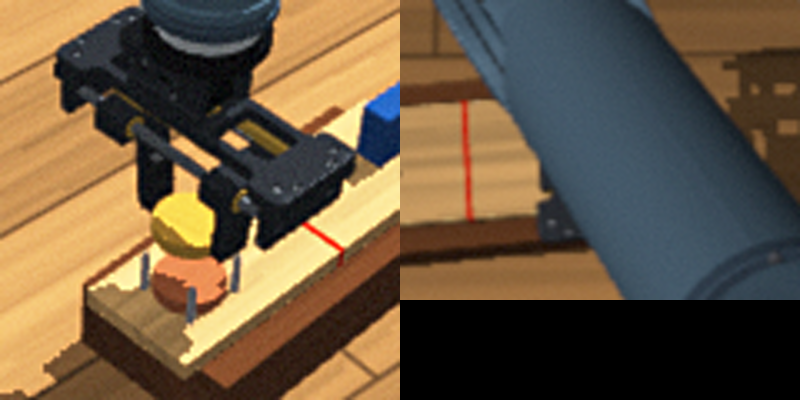

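The scene crop shows the brass disc held above the copper one, between the pin tops. The brass left edge at 150 against the copper's 151 confirms the alignment within about 1–2 mm; the top view is hidden by the arm. I'll lower it gently and watch the force.

Emit:
move_arm([
  {"xyz": [0.0014,0,0.01],"turn": 0},
  {"xyz": [0.0014,0,0.017],"turn": 0},
  {"xyz": [0.0014,0,0.022],"turn": 0},
  {"xyz": [0.0014,0,0.025],"turn": 0},
  {"xyz": [0.0014,0,0.028],"turn": 0},
  {"xyz": [0.0014,0,0.028],"turn": 0},
  {"xyz": [0.0014,0,0.028],"turn": 0},
])

```text
time_s: 6.37
position: [0.5816, 0.1031, 0.1066]
tcp_rot: [[-0.068, 0.998, -0.0], [0.998, 0.068, 0.0], [0.0, -0.0, -1.0]]
force: [0.0, -0.3, -1.6]
opening: 0.0497
gripper_force: 20.0
```

Emit:
move_arm([
  {"xyz": [-0.001,0,0.003],"turn": 0},
  {"xyz": [-0.001,0,0.006],"turn": 0},
  {"xyz": [-0.001,0,0.009],"turn": 0},
  {"xyz": [-0.001,0,0.011],"turn": 0},
  {"xyz": [-0.001,0,0.011],"turn": 0},
  {"xyz": [-0.001,0,0.011],"turn": 0},
])

```text
time_s: 6.87
position: [0.5811, 0.1021, 0.0952]
tcp_rot: [[-0.068, 0.998, -0.001], [0.998, 0.068, -0.0], [-0.0, -0.001, -1.0]]
force: [-1.7, 1.2, -2.9]
opening: 0.0489
gripper_force: 20.0
```

Emit:
move_arm([
  {"xyz": [0,0,0.002],"turn": 0},
  {"xyz": [0,0,0.004],"turn": 0},
  {"xyz": [0,0,0.0045],"turn": 0},
  {"xyz": [0,0,0.0045],"turn": 0},
  {"xyz": [0,0,0.0045],"turn": 0},
])

```text
time_s: 7.28
position: [0.5816, 0.102, 0.0913]
tcp_rot: [[-0.068, 0.998, -0.0], [0.998, 0.068, -0.0], [-0.0, -0.0, -1.0]]
force: [-3.4, 1.9, 0.6]
opening: 0.049
gripper_force: 20.0
```

Emit:
move_arm([
  {"xyz": [0,0,0],"turn": 0},
  {"xyz": [0,0,0],"turn": 0},
  {"xyz": [0,0,0],"turn": 0},
  {"xyz": [0,0,0],"turn": 0},
  {"xyz": [0,0,-0.02],"turn": 0},
  {"xyz": [0,0,-0.05],"turn": 0},
  {"xyz": [-0.03,0,-0.07],"turn": 0},
  {"xyz": [-0.07,0.002,-0.07],"turn": 0},
  {"xyz": [-0.11,0.005,-0.07],"turn": 0},
  {"xyz": [-0.15,0.008,-0.07],"turn": 0},
  {"xyz": [-0.19,0.011,-0.07],"turn": 0},
  {"xyz": [-0.23,0.014,-0.07],"turn": 0},
  {"xyz": [-0.265,0.017,-0.07],"turn": 0},
  {"xyz": [-0.295,0.019,-0.07],"turn": 0},
  {"xyz": [-0.32,0.021,-0.07],"turn": 0},
  {"xyz": [-0.34,0.022,-0.07],"turn": 0},
  {"xyz": [-0.348,0.023,-0.07],"turn": 0},
  {"xyz": [-0.353,0.023,-0.07],"turn": 0},
  {"xyz": [-0.353,0.023,-0.07],"turn": 0},
  {"xyz": [-0.353,0.023,-0.07],"turn": 0},
], gripper=0.07)

```text
time_s: 8.95
position: [0.6288, -0.2468, 0.1612]
tcp_rot: [[-0.07, 0.998, 0.0], [0.998, 0.07, 0.001], [0.001, 0.0, -1.0]]
force: [0.4, 0.7, 0.4]
opening: 0.0698
gripper_force: 0.0
```

Run:
```python
from h import *
np.set_printoptions(precision=4,suppress=True)
for n in C: cv2.imwrite(f"pics/{n}2.png",robot.get_image(n))
s=robot.get_state();print(s["position"],s["time_s"])
I={n:cv2.imread(f"pics/{n}2.png") for n in C}
for n,b in(("top",(240,212,280,245)),("scene",(345,215,390,262))):
    m=mask(I[n],"brass",b);m=cv2.morphologyEx(m,cv2.MORPH_OPEN,np.ones((5,5)));print(n,*circ(n,m,.099))
a=I["scene"][190:270,320:430];b=I["top"][190:270,200:310]
cv2.imwrite("pics/d2.png",np.hstack([cv2.resize(x,(400,290),interpolation=2) for x in(a,b)]))
```

```text
[ 0.6289 -0.2464  0.1614] 9.05
top [0.5799 0.1006] [0.048 0.047] 326
scene [0.5845 0.101 ] [0.0557 0.055 ] 345
```

View pics/d2.png

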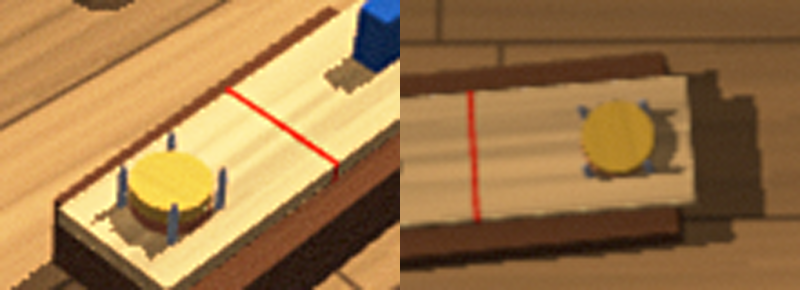

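The brass disc sits flat and centred among the four pins in both views: crop (172,180) in the scene half and (617,136) in the top half. Next is the silver disc, gripped in two directions to centre it.

Emit:
move_arm([
  {"xyz": [-0.003,0.0015,0.02],"turn": 7},
  {"xyz": [-0.003,0.0015,0.04],"turn": 14},
  {"xyz": [-0.003,0.0015,0.06],"turn": 21},
  {"xyz": [-0.003,0.0015,0.08],"turn": 28},
  {"xyz": [-0.003,0.0015,0.09],"turn": 35},
  {"xyz": [-0.003,0.0015,0.09],"turn": 42},
  {"xyz": [-0.003,0.0015,0.09],"turn": 49},
  {"xyz": [-0.003,0.0015,0.09],"turn": 56},
  {"xyz": [-0.003,0.0015,0.09],"turn": 63},
  {"xyz": [-0.003,0.0015,0.1],"turn": 70},
  {"xyz": [-0.003,0.0015,0.11],"turn": 77},
  {"xyz": [-0.003,0.0015,0.12],"turn": 84},
  {"xyz": [-0.003,0.0015,0.135],"turn": 90},
  {"xyz": [-0.003,0.0015,0.145],"turn": 90},
  {"xyz": [-0.003,0.0015,0.153],"turn": 90},
  {"xyz": [-0.003,0.0015,0.157],"turn": 90},
  {"xyz": [-0.003,0.0015,0.157],"turn": 90},
  {"xyz": [-0.003,0.0015,0.157],"turn": 90},
  {"xyz": [-0.003,0.0015,0.157],"turn": 90},
])

```text
time_s: 10.63
position: [0.6309, -0.2517, 0.005]
tcp_rot: [[0.998, 0.069, 0.001], [0.069, -0.998, -0.0], [0.001, 0.0, -1.0]]
force: [0.6, 0.0, -0.3]
opening: 0.0698
gripper_force: 0.0
```

Emit:
move_arm([
  {"xyz": [0,0,0],"turn": 0},
  {"xyz": [0,0,0],"turn": 0},
  {"xyz": [0,0,0],"turn": 0},
  {"xyz": [0,0,0],"turn": 0},
  {"xyz": [0,0,0],"turn": 0},
  {"xyz": [0,0,0],"turn": 0},
], gripper=0.04, newtons=10)

```text
time_s: 11.13
position: [0.6306, -0.2512, 0.0045]
tcp_rot: [[0.998, 0.068, 0.0], [0.068, -0.998, 0.0], [0.0, -0.0, -1.0]]
force: [-0.3, 1.0, 3.7]
opening: 0.0496
gripper_force: 10.0
```

Emit:
move_arm([
  {"xyz": [0,0,0],"turn": 0},
  {"xyz": [0,0,0],"turn": 0},
  {"xyz": [0,0,0],"turn": 0},
  {"xyz": [0,0,0],"turn": -7},
  {"xyz": [0,0,0],"turn": -14},
  {"xyz": [0,0,0],"turn": -21},
  {"xyz": [0,0,0],"turn": -28},
  {"xyz": [0,0,0],"turn": -35},
  {"xyz": [0,0,0],"turn": -42},
  {"xyz": [0,0,0],"turn": -49},
  {"xyz": [0,0,0],"turn": -56},
  {"xyz": [0,0,0],"turn": -63},
  {"xyz": [0,0,0],"turn": -70},
  {"xyz": [0,0,0],"turn": -77},
  {"xyz": [0,0,0],"turn": -84},
  {"xyz": [0,0,0],"turn": -90},
  {"xyz": [0,0,0],"turn": -90},
  {"xyz": [0,0,0],"turn": -90},
  {"xyz": [0,0,0],"turn": -90},
], gripper=0.07)

```text
time_s: 12.72
position: [0.6302, -0.2516, 0.0041]
tcp_rot: [[-0.065, 0.998, -0.0], [0.998, 0.065, -0.0], [-0.0, -0.0, -1.0]]
force: [-0.4, 0.2, 0.3]
opening: 0.0698
gripper_force: 0.0
```

Emit:
move_arm([
  {"xyz": [0,0,0],"turn": 0},
  {"xyz": [0,0,0],"turn": 0},
  {"xyz": [0,0,0],"turn": 0},
  {"xyz": [0,0,0],"turn": 0},
  {"xyz": [0,0,0],"turn": 0},
  {"xyz": [0,0,0],"turn": 0},
], gripper=0.04, newtons=20)

```text
time_s: 13.22
position: [0.6304, -0.2513, 0.0042]
tcp_rot: [[-0.068, 0.998, -0.0], [0.998, 0.068, 0.0], [0.0, -0.0, -1.0]]
force: [0.5, 0.4, 0.1]
opening: 0.049
gripper_force: 20.0
```

Emit:
move_arm([
  {"xyz": [0,0,-0.03],"turn": 0},
  {"xyz": [0,0,-0.07],"turn": 0},
  {"xyz": [0.02,-0.001,-0.1],"turn": 0},
  {"xyz": [0.055,-0.004,-0.12],"turn": 0},
  {"xyz": [0.093,-0.006,-0.131],"turn": 0},
  {"xyz": [0.131,-0.009,-0.131],"turn": 0},
  {"xyz": [0.169,-0.012,-0.131],"turn": 0},
  {"xyz": [0.207,-0.014,-0.131],"turn": 0},
  {"xyz": [0.245,-0.017,-0.131],"turn": 0},
  {"xyz": [0.28,-0.019,-0.131],"turn": 0},
  {"xyz": [0.31,-0.021,-0.131],"turn": 0},
  {"xyz": [0.333,-0.023,-0.131],"turn": 0},
  {"xyz": [0.347,-0.024,-0.131],"turn": 0},
  {"xyz": [0.353,-0.0245,-0.131],"turn": 0},
  {"xyz": [0.3557,-0.0245,-0.131],"turn": 0},
  {"xyz": [0.3557,-0.0245,-0.131],"turn": 0},
  {"xyz": [0.3557,-0.0245,-0.131],"turn": 0},
  {"xyz": [0.3557,-0.0245,-0.131],"turn": 0},
  {"xyz": [0.3557,-0.0245,-0.131],"turn": 0},
])

```text
time_s: 14.8
position: [0.582, 0.1002, 0.1351]
tcp_rot: [[-0.066, 0.998, -0.0], [0.998, 0.066, -0.001], [-0.001, -0.0, -1.0]]
force: [-0.1, -0.1, -2.5]
opening: 0.0492
gripper_force: 20.0
```

Emit:
move_arm([
  {"xyz": [0,0,0.008],"turn": 0},
  {"xyz": [0,0,0.014],"turn": 0},
  {"xyz": [0,0,0.017],"turn": 0},
  {"xyz": [0,0,0.018],"turn": 0},
  {"xyz": [0,0,0.018],"turn": 0},
  {"xyz": [0,0,0.018],"turn": 0},
  {"xyz": [0,0,0.018],"turn": 0},
])

```text
time_s: 15.38
position: [0.5819, 0.1019, 0.1174]
tcp_rot: [[-0.068, 0.998, 0.0], [0.998, 0.068, 0.0], [0.0, 0.0, -1.0]]
force: [0.1, -0.1, -1.6]
opening: 0.0492
gripper_force: 20.0
```

Emit:
move_arm([
  {"xyz": [0,0,0.003],"turn": 0},
  {"xyz": [0,0,0.006],"turn": 0},
  {"xyz": [0,0,0.009],"turn": 0},
  {"xyz": [0,0,0.011],"turn": 0},
  {"xyz": [0,0,0.011],"turn": 0},
  {"xyz": [0,0,0.013],"turn": 0},
  {"xyz": [0,0,0.0145],"turn": 0},
  {"xyz": [0,0,0.0145],"turn": 0},
  {"xyz": [0,0,0.0145],"turn": 0},
])

```text
time_s: 16.13
position: [0.5818, 0.1019, 0.1031]
tcp_rot: [[-0.068, 0.998, 0.0], [0.998, 0.068, -0.0], [-0.0, 0.0, -1.0]]
force: [-1.3, -1.3, 3.2]
opening: 0.0492
gripper_force: 20.0
```

Emit:
move_arm([
  {"xyz": [0,0,0],"turn": 0},
  {"xyz": [0,0,0],"turn": 0},
  {"xyz": [0,0,0],"turn": 0},
  {"xyz": [0,0,0],"turn": 0},
  {"xyz": [0,0,-0.02],"turn": 0},
  {"xyz": [0,0,-0.055],"turn": 0},
  {"xyz": [0.03,0,-0.08],"turn": 0},
  {"xyz": [0.07,0,-0.08],"turn": 0},
  {"xyz": [0.11,0,-0.08],"turn": 0},
  {"xyz": [0.145,0,-0.08],"turn": 0},
  {"xyz": [0.175,0,-0.08],"turn": 0},
  {"xyz": [0.193,0,-0.08],"turn": 0},
  {"xyz": [0.2,0,-0.08],"turn": 0},
  {"xyz": [0.2,0,-0.08],"turn": 0},
  {"xyz": [0.2,0,-0.08],"turn": 0},
], gripper=0.07)

```text
time_s: 17.38
position: [0.5685, 0.2999, 0.1823]
tcp_rot: [[-0.067, 0.998, -0.0], [0.998, 0.067, -0.001], [-0.001, -0.0, -1.0]]
force: [1.0, -0.2, -0.5]
opening: 0.07
gripper_force: 0.0
```

Run:
```python
from h import *
np.set_printoptions(precision=4,suppress=True)
for n in C: cv2.imwrite(f"pics/{n}3.png",robot.get_image(n))
s=robot.get_state();print(s["position"],s["time_s"],proj("scene",s["position"]))
I={n:cv2.imread(f"pics/{n}3.png") for n in C}
a=I["scene"][150:290,320:470];b=I["top"][190:275,160:290]
cv2.imwrite("pics/d3.png",np.hstack([cv2.resize(a,(450,420),interpolation=2),cv2.copyMakeBorder(cv2.resize(b,(350,229),interpolation=2),0,191,0,0,0)]))
```

```text
[0.569  0.2988 0.1824] 17.4833 [[430.6741 169.1895]]
```

View pics/d3.png

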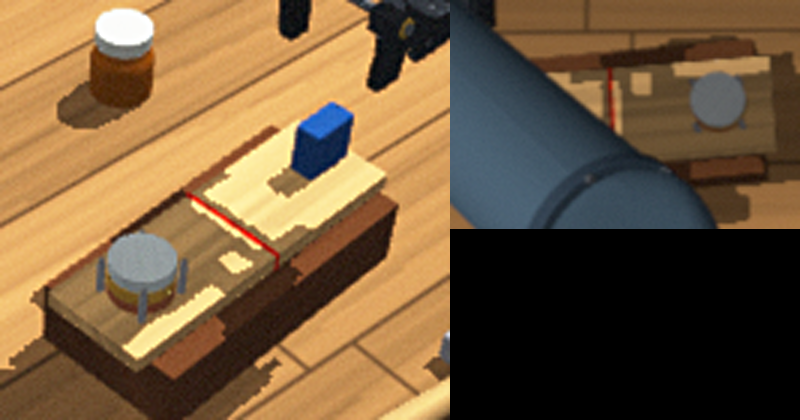

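The silver disc is seated flat on the brass one (crop 142,265), and the fingers straddle the handle (crop 325,140). I'll descend and grip the handle.

Emit:
move_arm([
  {"xyz": [0.002,0,0.03],"turn": 0},
  {"xyz": [0.002,0,0.06],"turn": 0},
  {"xyz": [0.002,0,0.08],"turn": 0},
  {"xyz": [0.002,0,0.09],"turn": 0},
  {"xyz": [0.002,0,0.095],"turn": 0},
  {"xyz": [0.002,0,0.095],"turn": 0},
  {"xyz": [0.002,0,0.095],"turn": 0},
])

```text
time_s: 18.07
position: [0.5689, 0.3033, 0.0888]
tcp_rot: [[-0.067, 0.998, 0.001], [0.998, 0.067, 0.001], [0.001, 0.001, -1.0]]
force: [-0.7, 1.1, 0.3]
opening: 0.0699
gripper_force: 0.0
```

Emit:
move_arm([
  {"xyz": [0,0,0],"turn": 0},
  {"xyz": [0,0,0],"turn": 0},
  {"xyz": [0,0,0],"turn": 0},
  {"xyz": [0,0,0],"turn": 0},
  {"xyz": [0,0,0],"turn": 0},
  {"xyz": [0,0,0],"turn": 0},
  {"xyz": [0,0,0],"turn": 0},
  {"xyz": [0,0,0],"turn": 0},
], gripper=0.015, newtons=45)

```text
time_s: 18.73
position: [0.5677, 0.3034, 0.0877]
tcp_rot: [[-0.068, 0.998, -0.001], [0.998, 0.068, -0.0], [-0.0, -0.001, -1.0]]
force: [-0.8, 0.7, 1.4]
opening: 0.0234
gripper_force: 45.0
```

Emit:
move_arm([
  {"xyz": [0,0,0.0015],"turn": 0},
  {"xyz": [-0.002,0,0.0015],"turn": 0},
  {"xyz": [-0.006,0,0.0015],"turn": 0},
  {"xyz": [-0.012,0,0.0015],"turn": 0},
  {"xyz": [-0.02,0,0.0015],"turn": 0},
  {"xyz": [-0.028,0,0.0015],"turn": 0},
  {"xyz": [-0.036,0,0.0015],"turn": 0},
  {"xyz": [-0.044,0,0.0015],"turn": 0},
  {"xyz": [-0.05,0,0.0015],"turn": 0},
  {"xyz": [-0.054,0,0.0015],"turn": 0},
  {"xyz": [-0.056,0,0.0015],"turn": 0},
  {"xyz": [-0.057,0,0.0015],"turn": 0},
  {"xyz": [-0.057,0,0.0015],"turn": 0},
])

```text
time_s: 19.82
position: [0.5724, 0.2499, 0.0877]
tcp_rot: [[-0.069, 0.998, 0.002], [0.998, 0.069, 0.005], [0.005, 0.003, -1.0]]
force: [0.0, 4.9, 5.0]
opening: 0.0234
gripper_force: 45.0
```

Emit:
move_arm([
  {"xyz": [-0.002,0,0.001],"turn": 0},
  {"xyz": [-0.006,0,0.002],"turn": 0},
  {"xyz": [-0.012,0,0.002],"turn": 0},
  {"xyz": [-0.02,0,0.002],"turn": 0},
  {"xyz": [-0.028,0,0.002],"turn": 0},
  {"xyz": [-0.036,0,0.002],"turn": 0},
  {"xyz": [-0.044,0,0.002],"turn": 0},
  {"xyz": [-0.05,0,0.002],"turn": 0},
  {"xyz": [-0.055,0,0.002],"turn": 0},
  {"xyz": [-0.057,0,0.002],"turn": 0},
  {"xyz": [-0.058,0,0.002],"turn": 0},
  {"xyz": [-0.058,0,0.002],"turn": 0},
])

```text
time_s: 20.82
position: [0.5777, 0.1951, 0.0876]
tcp_rot: [[-0.07, 0.998, 0.006], [0.997, 0.07, 0.009], [0.009, 0.007, -1.0]]
force: [-1.8, 10.3, 14.7]
opening: 0.0237
gripper_force: 45.1
```

Run:
```python
from h import *
for n in C: cv2.imwrite(f"pics/{n}4.png",robot.get_image(n))
s=robot.get_state();print(s["position"],s["time_s"],s["force"])
a=cv2.imread("pics/scene4.png")[185:305,300:440]
cv2.imwrite("pics/e1.png",cv2.resize(a,(700,600),interpolation=2))
```

```text
[0.57770976 0.1950767  0.08761698] 20.9167 [-0.78437328  9.51011099 13.73007881]
```

View pics/e1.png

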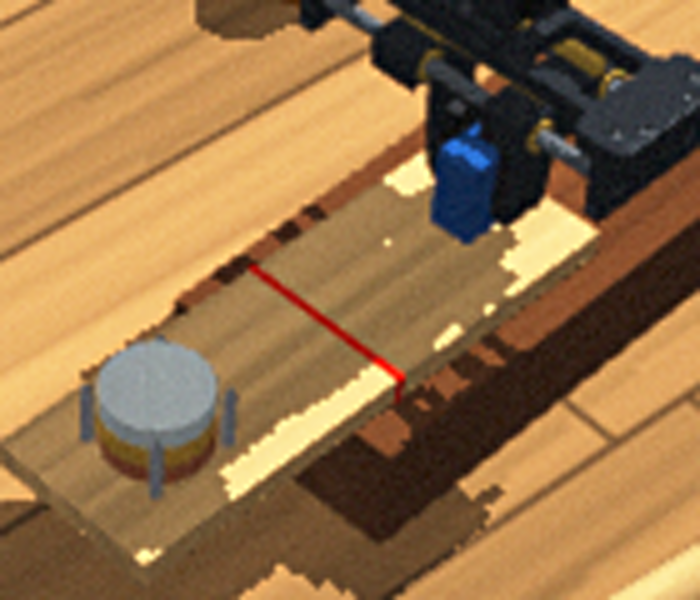

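Scene crop: red line (250,267)–(402,380), stack intact and board level; the block's top corner is near (392,456). I'll measure that corner by a brightness profile along the block's exposed strip.

Run:
```python
from h import *
np.set_printoptions(precision=4,suppress=True)
bx=np.array([.075,-.9972]);by=np.array([.9972,.075])
def prof(n,f,o,offs,xs,z):
    im=cv2.imread(f"pics/{f}.png").astype(np.float32)
    P=np.array([[o+x*bx+w*by for x in xs] for w in offs]).reshape(-1,2)
    uv=proj(n,np.c_[P,np.full(len(P),z)]).astype(np.float32)
    v=cv2.remap(im,uv[:,0].reshape(len(offs),-1),uv[:,1].reshape(len(offs),-1),1);return v[:,:,2]
xs=np.arange(-.03,.031,.003)
o=np.array([.585,.0713])
print((xs*1000).astype(int))
# raw frames: add camera bias so that samples hit the true point
for n,b,off in(("scene",[.0015,.002],(.056,.059,.062)),("top",[-.0032,-.0005],(.056,.059,.062,-.055,-.058,-.061))):
    print(n);print(prof(n,n+"0",o+b,off,xs,.06).astype(int))
# red line, now, from scene: columns along board
o=np.array([.5815,.0937])
print("red now, scene G channel")
im="scene4"
for w in(-.03,-.015,0,.015,.03):
    I=cv2.imread("pics/scene4.png").astype(np.float32);P=np.array([o+[.0015,.002]+x*bx+w*by for x in np.arange(-.015,.0151,.001)])
    uv=proj("scene",np.c_[P,np.full(len(P),.075)]).astype(np.float32);v=cv2.remap(I,uv[None,:,0].copy(),uv[None,:,1].copy(),1)[0]
    r=np.clip(v[:,2]-1.6*v[:,1],0,None);print(w,(r*np.arange(-15,16)).sum()/r.sum())
```

```text
[-30 -27 -24 -21 -18 -15 -12  -9  -6  -3   0   2   5   8  11  14  17  20
  23  26  29]
scene
[[122 122 122 121 125 124 123 120 124 126 124  93  49  45  43  47  47  46
   49  50  51]
 [126 125 129 124 123 126 124 126 124 128 129  88  45  45  47  49  43  43
   47  48  54]
 [114 121 120 119 117 120 121 122 120 125 122  90  43  43  47  43  45  46
   48  45  45]]
top
[[ 77  77  76  77  77  77  75  76  75  80  78  65  82 108 114 115 113 114
  113 114 115]
 [ 77  76  76  75  76  76  78  79  76  76  76  68  94 113 114 114 113 113
  114 114 113]
 [ 78  78  77  76  76  76  78  77  78  76  76  74  98 113 113 114 113 113
  111 111 113]
 [ 78  77  76  75  75  76  77  75  73  75  74  63  41  43  47  45  45  42
   43  44  46]
 [ 78  78  77  77  78  78  77  77  77  78  77  68  45  53  63  62  61  59
   57  58  57]
 [ 76  77  75  72  69  67  67  69  71  76  80  67  43  56  67  67  67  66
   67  66  68]]
red now, scene G channel
-0.03 -1.2780348227249627
-0.015 -0.7694861511904937
0 -0.841129599794832
0.015 -0.7330185042513973
0.03 -0.43183362355890753
```

Emit:
move_arm([
  {"xyz": [-0.002,0,0],"turn": 0},
  {"xyz": [-0.006,0,0],"turn": 0},
  {"xyz": [-0.011,0,0],"turn": 0},
  {"xyz": [-0.016,0,0],"turn": 0},
  {"xyz": [-0.02,0,0],"turn": 0},
  {"xyz": [-0.0235,0,0],"turn": 0},
  {"xyz": [-0.0255,0,0],"turn": 0},
  {"xyz": [-0.026,0,0],"turn": 0},
  {"xyz": [-0.026,0,0],"turn": 0},
  {"xyz": [-0.026,0,0],"turn": 0},
])

```text
time_s: 21.75
position: [0.5797, 0.1692, 0.0877]
tcp_rot: [[-0.071, 0.997, 0.006], [0.997, 0.071, 0.009], [0.008, 0.007, -1.0]]
force: [-0.6, 9.4, 14.7]
opening: 0.0237
gripper_force: 45.1
```

Run:
```python
from h import *
for n in C: cv2.imwrite(f"pics/{n}5.png",robot.get_image(n))
s=robot.get_state();print(s["position"],s["time_s"],s["force"])
bx=np.array([.075,-.9972]);by=np.array([.9972,.075]);o=np.array([.585,.0682])
I=cv2.imread("pics/scene5.png").astype(np.float32)
for w in(-.03,-.015,0,.015,.03):
    P=np.array([o+[.0015,.002]+x*bx+w*by for x in np.arange(-.015,.0151,.001)])
    uv=proj("scene",np.c_[P,np.full(len(P),.075)]).astype(np.float32);v=cv2.remap(I,uv[None,:,0].copy(),uv[None,:,1].copy(),1)[0]
    r=np.clip(v[:,2]-1.6*v[:,1],0,None);print(w,(r*np.arange(-15,16)).sum()/r.sum())
cv2.imwrite("pics/e2.png",cv2.resize(I[185:305,290:430].astype(np.uint8),(700,600),interpolation=2))
```

```text
[0.57970166 0.16919446 0.08764411] 21.85 [-0.40422331 10.57064382 15.1903995 ]
-0.03 -0.9511666237784938
-0.015 -0.6563542322218814
0 -0.3974125102853415
0.015 -0.08501942138695574
0.03 -0.6980330937439252
```

View pics/e2.png

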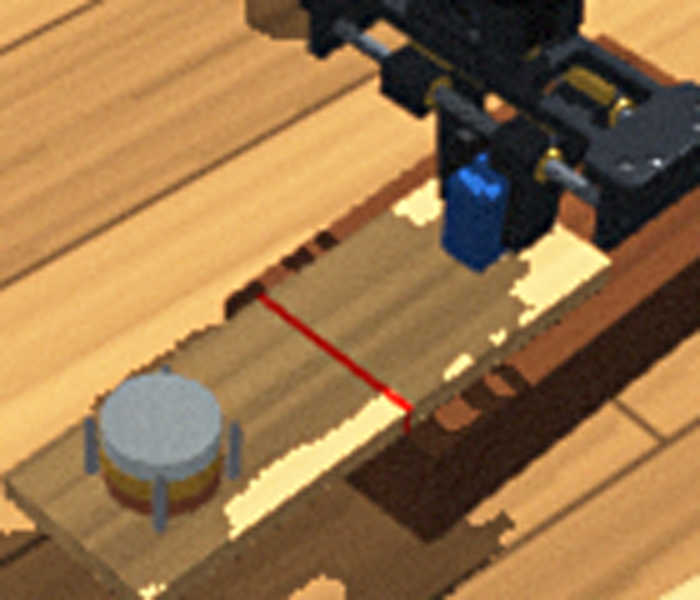

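The red line's side mark (408,432) lies on the block's edge line, about 0.5 mm off by measurement. The stack is flat and the handle is still held, pressed down with about 15 N, so I'm handing in.

```bash
python3 -c "
from rig import robot
print(robot.finish_job())"
```

```text
the job is handed in; nothing more can be done
None
```

I stacked the brass and silver discs in the nest and slid the board until the red line measured about 0.5 mm from the block's edge; I handed in at 21.9 s with the handle still gripped, and no verdict came back.

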